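# Push the instrument cassette up the draining ramp

## Task

The washed instruments have to drain: push the long open-topped steel instrument cassette from the foot of the draining rack straight up its lane of the ramp, without lifting it off, until its leading end rests against the stop at the top, and leave it there. Leave the short lidded steel tin in the other lane where it is.

Things in the scene. Friction and masses are not known exactly. Their poses are not given: they have to be found in the camera images.
- cassette: Long open-topped steel cassette with slotted sides and instruments fixed inside, 130 long (x) x 80 wide (y) x 32 mm high, walls 3, 0.2 to 0.45 kg. Origin: centre of underside. Starts flat on the rack's apron in either lane, x roughly uphill: push its end at x = -65 mm. Slides under a few newtons; friction holds it on the slope where it is let go.
- ramp: Sloping steel plate of the rack, rising 8 degrees, 260 mm long. Origin: on its top surface, mid-width, at its lower edge, 4 mm above the bench. x uphill along the surface, y across, z square to it. Two lanes centred at y = +54 and -54 mm, each 96 mm wide between guide strips 12 mm high. The stop is a strip across both lanes, 42 mm high, its face at x = 260 mm.
- rack: Fixed steel draining rack, 216 mm wide, that carries the ramp. Origin: on the bench below the ramp's lower edge. x level, pointing uphill (roughly to the robot's left), y across, z up. Its level apron, top 4 mm above the bench, covers x = -200 to 0 mm, with the same two lanes and guide strips as the ramp (z 4 to 16 mm), open at its far end x = -200.
- tin: Short closed steel tin with a lid and a small dark knob, 86 mm long (x) x 80 mm wide x 36 mm high (45 mm with the knob), standing on the apron in the other lane, beside the cassette. Origin: centre of its underside. To be left alone.
There are look-alikes about, which are no part of the job. Leave any orange look-alike of the cassette alone.

How it is judged:
By the outcome, as a careful person would: the job done as asked, in the order asked, and still so for the second after the job is handed in, with the robot touching nothing.
It also fails if it takes over 38 s, if anything falls off the work surface, if the arm or the gripper's body presses on something with over 40 N, if the wrist force passes 120 N, or if a joint passes its speed limit or range.

## Robot

A 7-joint arm with a two-finger parallel gripper is mounted at the origin on the work surface. World frame = base frame: x ahead of the robot, y to its left, z up, the work surface at z = 0. Lengths are in m, angles in rad, forces in N, time in s.
With the tool pointing down it reaches from about 0.425 to 0.875 m from the base axis. Payload 4.7 kg.
Tool frame: the origin (TCP) lies on the centre line of the jaws, within the pads' length; the fingertips stand 14 mm ahead of it and the grasp point (between the pads) lies 5 mm behind it; z points along the fingers, y is the direction in which the jaws open and shut (so a half turn about z gives the same grasp; the last joint's range is limited). The gripper opens to 87 mm and grips with 3 to 60 N. Pads are 19 mm wide; open, the fingers measure 117 mm over their backs; the gripper's body (75 mm by 190 mm) begins 51 mm behind the grasp point.
Start: joints at [1.337, 0.321, -0.07, 1.45, 0.023, 1.371, -0.057], TCP at [0.159, -0.63, 0.237] pointing down, gripper open.
Joint ranges: [-2.86, 2.86], [-0.3, 2.09], [-1.38, 1.24], [0.06, 2.45], [-1.56, 4.7], [0.09, 2.05], [-2.69, 2.69]. Speed limits (rad/s): [2.57, 2.57, 3.14, 3.14, 3.14, 3.14, 3.14].

## Interface

Orientations are given as a rotation vector (axis times angle).
In Python, from bench import ctrl gives the robot as it stands. The module is installed in compiled form; this text tells all that it offers.
- The arm moves only by the tool step_arm, never from a script. Its argument "plan" is a list of rows, each a list of 3 entries, a list of its own where there are three numbers: the turn, a rotation vector about the tool's x, y, z in rad, then the shift along the tool's x, y, z in m, then the closure in counts, from 0 (fully open) to 255 (shut). In form: [[[rx, ry, rz], [x, y, z], hand], ...]. A call has exactly 10 rows; each row is the pose to reach, as a shift and turn from the pose commanded when the call began, along the tool's axes at that moment; what a row does not reach only later rows make up. A row lasts 1/8 s, in which the tool goes at most 62.5 mm and 10.7 degrees, less where a joint would pass 70% of its speed; a pose out of reach is approached as far as the arm can. A call with a gripper value outside its range is refused whole. The fingers move at their own pace and stop on an object; "squeeze" is the grip in N (left out, the last holds). Time passes only in rows, so rows that repeat a pose let the fingers close, or fill a call up. It gives the time, the measured TCP pose, the force and the opening at its end, in the units of the state.
- ctrl.get_state(): the state, without advancing time (a new reading comes with each control period).
- ctrl.get_image(name): name is "side" or "top"; returns the picture (400x640x3 uint8, red, green, blue); there is no depth.
- ctrl.calibration(name): a dict with "fov_y" (degrees; the focal length in pixels is half the picture's height over the tangent of half this angle, whatever the lens; pixels are square), "cx", "cy" (the principal point, pixels), "k1" (the pictures are not rectified: a ray, as slopes to the right and down, at radius r is drawn at 1 + k1 r^2 times it, then the intrinsics apply), "rvec" (rotation vector, rad) and "tvec" (3), from world to camera coordinates, as OpenCV has them. Camera axes: x right, y down, z forward; pixel columns grow to the right and rows downward; lengths in m; the calibration is good to about 2 mm. A picture is of the moment at which its call begins. calibration takes no time and is no camera call.
- ctrl.close_job(): hands the job in, once; it reports no verdict.
Trained networks look in the newest picture that a camera, given by its name, has taken for a name from the list of things; names that differ only in an ending like _2 or _b are one class to them, and where a whole thing is asked for, a point or a joint stands for the part that bears it (a point fixed in the world has none). Each returns a list of dicts, best first, with "score" (0 to 1); they miss things now and then, are a little off and sometimes report something else, mostly with a low value. They report only what shows in the picture. A call takes as long as a camera call. They do not tell look-alikes from the thing itself.
- ctrl.cut_out(camera, label): "pixels" (400x640 bool, what is visible of it) and "rect" ([left, top, width, height] in pixels, round what is visible of it).
The state is a dict: "time": time; "joint_positions": joint angles; "qd": joint speeds; "joint_torque": joint torques, N m; "position": TCP position; "tool_rot": TCP orientation; "ft_force": force on the tool from outside, world axes, zero at the start; "torque": the same for the moment, N m; "grip_width": opening from 0.0 (shut) to 1.0 (fully open).
Only numpy, scipy, OpenCV 4.12 (cv2) and the standard library are available. Lean on these libraries where they do the work, as an engineer would, in place of code of your own. Each camera call takes 0.05 s, during which the arm holds its last target.

## Working session

There is one attempt and no reset: what is moved stays moved. The work goes in short steps, Python scripts to look and compute and a tool call to move; the robot and the scene stay as the last step left them, time stands still between calls to the robot, and variables do not carry over. Pictures are saved under pics/ and viewed, and the job is handed in when it is done.

Besides the shell and the picture viewer there is one more tool, called after "Call:" by a JSON object that holds its "method" and its "body", one argument or row to a line. step_arm: Moves the arm, as the interface text tells. Its arguments: {"type":"object","properties":{"plan":{"type":"array"},"squeeze":{"type":"number"}},"required":["plan"]}

```bash
mkdir -p pics
cat > h.py <<'E'
import numpy as np, cv2
from bench import ctrl
def cal(n):
    c=ctrl.calibration(n); f=200/np.tan(np.radians(c['fov_y'])/2)
    R=cv2.Rodrigues(np.array(c['rvec'],float))[0]; t=np.array(c['tvec'],float)
    return f,c['cx'],c['cy'],c['k1'],R,t
def proj(n,P):
    f,cx,cy,k,R,t=cal(n); q=np.atleast_2d(P)@R.T+t; s=q[:,:2]/q[:,2:]
    r2=(s**2).sum(1,keepdims=True); return s*(1+k*r2)*f+[cx,cy]
def ray(n,uv):
    f,cx,cy,k,R,t=cal(n); d=(np.atleast_2d(uv)-[cx,cy])/f; s=d.copy()
    for _ in range(30): s=d/(1+k*(s**2).sum(1,keepdims=True))
    v=np.c_[s,np.ones(len(s))]@R; return -R.T@t, v
def onz(n,uv,z):
    o,v=ray(n,uv); z=np.broadcast_to(z,len(v)); return o+v*((z-o[2])/v[:,2])[:,None]
def snap(n,name):
    im=ctrl.get_image(n); cv2.imwrite('pics/%s.png'%name,im[:,:,::-1]); return im
E
python3 - <<'E'
from h import *
for n in('top','side'):
    snap(n,n+'0'); print(ctrl.calibration(n))
    for l in('cassette','tin','ramp','rack'):
        for r in ctrl.cut_out(n,l):
            ys,xs=np.nonzero(r['pixels']); print(n,l,round(r['score'],2),r['rect'],xs.mean().round(1),ys.mean().round(1),len(xs),cv2.minAreaRect(np.c_[xs,ys].astype(np.float32)))
s=ctrl.get_state();print(s)
E
```

```text
{'fov_y': 51.96985631352285, 'cx': 322.4429494186711, 'cy': 199.28166964685715, 'k1': -0.042902982606123935, 'rvec': array([ 2.12882644, -2.10121049,  0.13677441]), 'tvec': array([-0.13356896,  0.53381715,  0.67967885])}
top cassette 0.84 [252.0, 210.9, 83.4, 60.4] 293.7 239.2 3368 ((293.7452087402344, 239.36624145507812), (74.43547821044922, 47.57323455810547), 16.389541625976562)
top cassette 0.6 [397.6, 212.5, 85.4, 78.7] 440.2 251.5 3418 ((440.431396484375, 250.9553985595703), (46.837703704833984, 75.57249450683594), 53.56914138793945)
top tin 0.85 [275.3, 152.7, 61.4, 55.8] 305.3 179.5 2126 ((305.25, 179.75), (48.38284683227539, 46.80170822143555), 18.434947967529297)
top ramp 0.77 [91.8, 93.9, 184.4, 160.8] 185.4 177.3 18141 ((184.9957275390625, 177.6524200439453), (157.52188110351562, 122.99983978271484), 18.30262565612793)
top ramp 0.71 [93.1, 98.0, 286.7, 188.5] 224.9 187.6 25794 ((237.19766235351562, 191.71206665039062), (267.0373840332031, 122.37458038330078), 16.90742301940918)
top rack 0.76 [93.3, 97.7, 287.0, 186.4] 224.0 187.3 25299 ((236.63619995117188, 190.3589019775
[... 1022 characters left out ...]
05798339844)
{'time': 0.5, 'joint_positions': array([ 1.33707966,  0.32103725, -0.07012379,  1.45055835,  0.02263575,
        1.37081505, -0.05691703]), 'qd': array([ 0.00078733, -0.00163521, -0.00059968, -0.00139313,  0.0001451 ,
        0.00172541, -0.0013632 ]), 'joint_torque': array([ 3.75855343e-04, -4.90604281e+01, -4.02336521e-01, -3.12458396e+01,
       -6.35815482e-02,  3.47021688e-02,  2.54540913e-05]), 'position': array([ 0.15941145, -0.63013529,  0.23653318]), 'tool_rot': array([-3.11748169e+00, -3.88323246e-01,  1.22092428e-04]), 'ft_force': array([-0.46994924,  0.02351515, -0.31343575]), 'torque': array([-0.00621854, -0.00319343, -0.00130046]), 'grip_width': 1.0054280448468675}
```

```bash
ls pics
```

```text
side0.png
top0.png
```

View pics/top0.png

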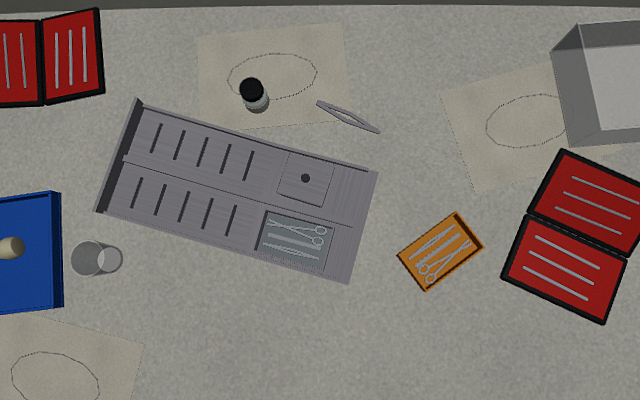

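View pics/side0.png

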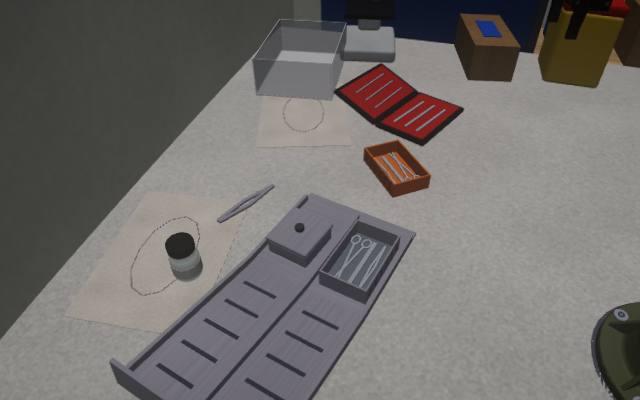

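The top view shows the rack with its uphill end (the stop) at left, around (97–137, 97–211). The steel cassette is in the lower lane at about (295, 240), and the tin is in the upper lane at (305, 178). The orange look-alike is at (440, 250). Next I'll fit the rack pose.

Run:
```python
from h import *
im=cv2.imread('pics/top0.png'); c=im[80:300,80:390]; cv2.imwrite('pics/topc.png',cv2.resize(c[90:210,150:310],None,fx=5,fy=5,interpolation=cv2.INTER_CUBIC))
cv2.imwrite('pics/topl.png',cv2.resize(im[85:225,85:245],None,fx=4,fy=4,interpolation=cv2.INTER_CUBIC))
im=cv2.imread('pics/side0.png'); cv2.imwrite('pics/sidec.png',cv2.resize(im[185:335,250:430],None,fx=4,fy=4,interpolation=cv2.INTER_CUBIC))
for uv in[(378,171),(349,284),(440,250)]: print(onz('top',[uv],0.004))
print(ctrl.get_state()['time'])
```

```text
[[ 0.59674209 -0.2280772   0.004     ]]
[[ 0.38857944 -0.17512659  0.004     ]]
[[ 0.45129146 -0.33887711  0.004     ]]
0.5
```

View pics/topc.png

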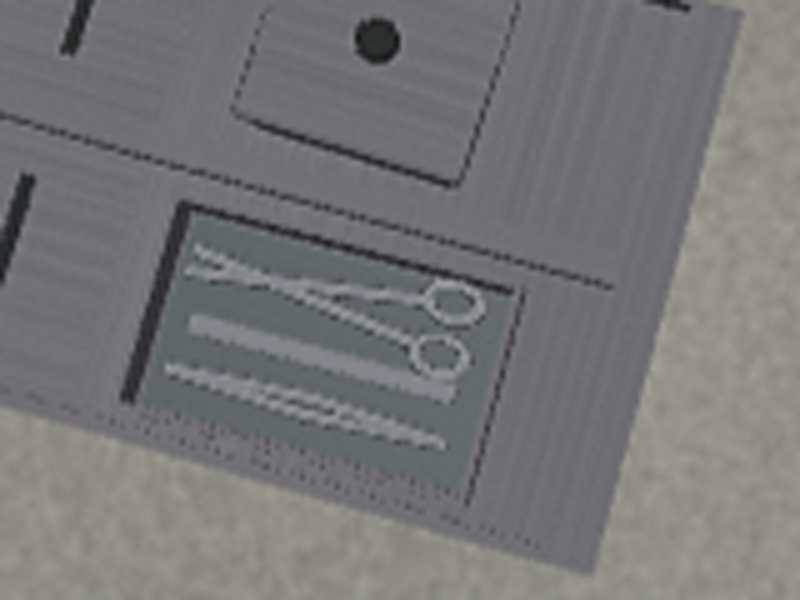

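View pics/topl.png

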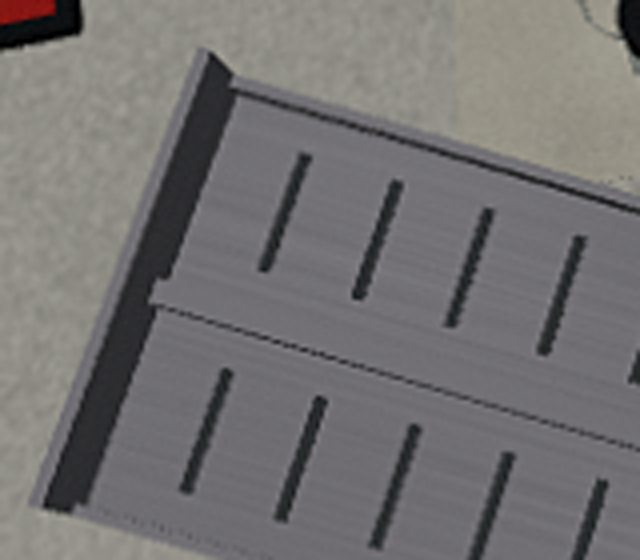

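View pics/sidec.png

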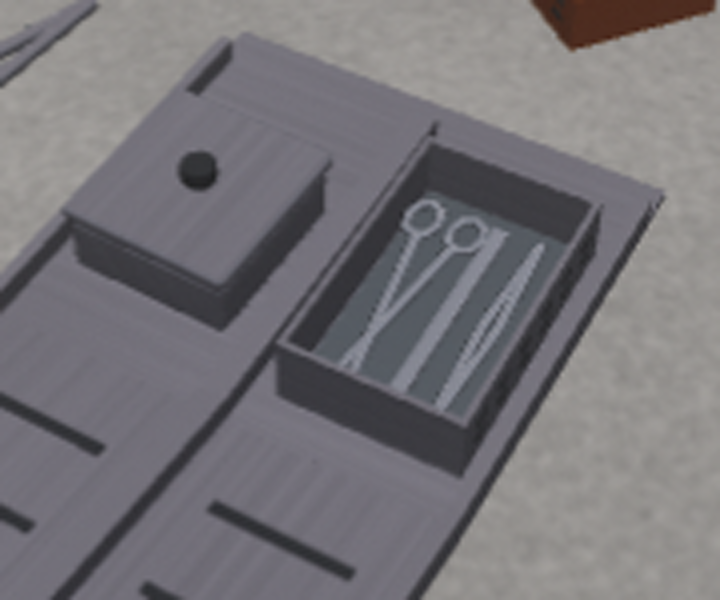

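```bash
cat > fit.py <<'E'
from h import *
from scipy.optimize import least_squares
A=np.radians(8)
def W(p,P):
    P=np.atleast_2d(P); c,s=np.cos(p[2]),np.sin(p[2]); return np.c_[p[0]+c*P[:,0]-s*P[:,1],p[1]+s*P[:,0]+c*P[:,1],P[:,2]]
def ramp(P):
    P=np.atleast_2d(np.array(P,float)); return np.c_[P[:,0]*np.cos(A)-P[:,2]*np.sin(A),P[:,1],P[:,0]*np.sin(A)+P[:,2]*np.cos(A)+.004]
E
cat > f1.py <<'E'
from fit import *
ap=np.array([[-.2,-.108,.004],[-.2,.108,.004]])
st=ramp([[.26,-.108,.042],[.26,.108,.042],[.26,-.102,0]])
ot=np.array([[378.6,172],[349,285],[137,98],[96.25,211.25],[143,107.5]]); os_=np.array([[311,193],[415.75,232.5]])
f=lambda p:np.r_[(proj('top',W(p,np.r_[ap,st]))-ot).ravel(),(proj('side',W(p,ap))-os_).ravel()]
r=least_squares(f,[.45,0,1.8]); print(r.x,r.fun.round(1))
np.save('rack.npy',r.x); p=r.x
rim=np.array([[65,-40],[65,40],[-65,40],[-65,-40]])/1000
cs=np.array([[277,350],[465,425],[600,205],[430,140]])/4+[250,185]
# cassette base-frame within rack
def cw(q,z): 
    c,s=np.cos(q[2]),np.sin(q[2]); L=np.c_[q[0]+c*rim[:,0]-s*rim[:,1],q[1]+s*rim[:,0]+c*rim[:,1],np.full(4,z)]; return W(p,L)
g=lambda q:(proj('side',cw(q,.036))-cs).ravel()
r2=least_squares(g,[-.08,.054,0]); q=r2.x; print('cass in rack',q,r2.fun.round(1)); print(W(p,[[q[0],q[1],.004]])); print(cw(q,.036))
np.save('cass.npy',q)
for n in('top','side'):
    im=cv2.imread('pics/%s0.png'%n); S=3
    im=cv2.resize(im,None,fx=S,fy=S,interpolation=cv2.INTER_CUBIC)
    def L(P,col):
        P=np.round((proj(n,P)+.5)*S).astype(int); cv2.polylines(im,[P.reshape(-1,1,2)],True,col,1,cv2.LINE_AA)
    L(W(p,[[-.2,-.108,.004],[-.2,.108,.004],[0,.108,.004],[0,-.108,.004]]),(0,0,255))
    for y0,y1 in((-.102,-.006),(.006,.102)): L(W(p,ramp([[0,y0,0],[0,y1,0],[.26,y1,0],[.26,y0,0]])),(0,255,0))
    L(W(p,ramp([[.26,-.108,.042],[.26,.108,.042],[.26,.108,0],[.26,-.108,0]])),(255,255,0))
    L(cw(q,.036),(255,0,255)); L(cw(q,.004),(0,255,255))
    im=im[250:870,270:1170] if n=='top' else im[550:1200,330:1290]
    k=min(800/im.shape[1],600/im.shape[0]); cv2.imwrite('pics/ov_%s.png'%n,cv2.resize(im,None,fx=k,fy=k,interpolation=cv2.INTER_AREA))
E
python3 f1.py
```

```text
[ 0.54267474 -0.00879273  1.31163261] [ 0.3 -0.5 -0.4 -0.1  0.4 -1.  -1.5  0.8  0.9  0.7 -0.3 -0.5  0.4 -0.1]
cass in rack [-0.08315776  0.05750812  0.01325366] [-0.5 -0.8  0.4  1.3  0.7 -0.4 -0.7 -0.6]
[[ 0.4657761  -0.07443566  0.004     ]]
[[ 0.52039629 -0.02112868  0.036     ]
 [ 0.44280299 -0.00165355  0.036     ]
 [ 0.41115591 -0.12774265  0.036     ]
 [ 0.4887492  -0.14721778  0.036     ]]
```

View pics/ov_top.png

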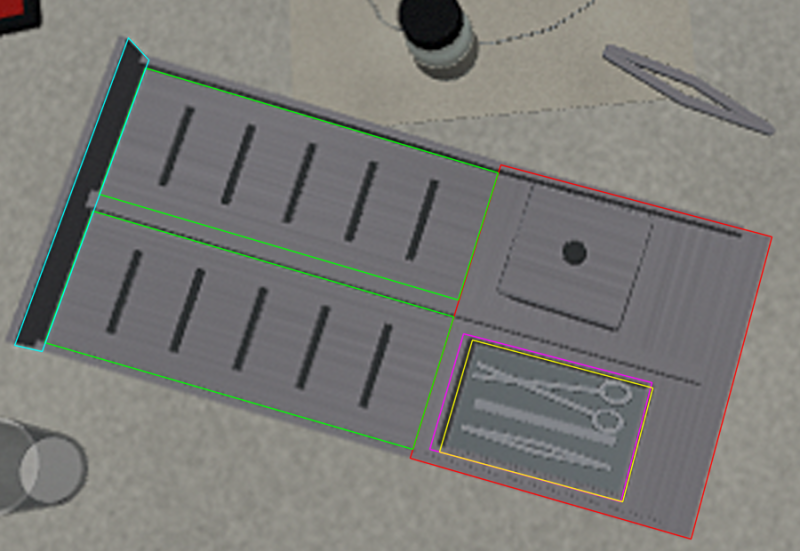

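View pics/ov_side.png

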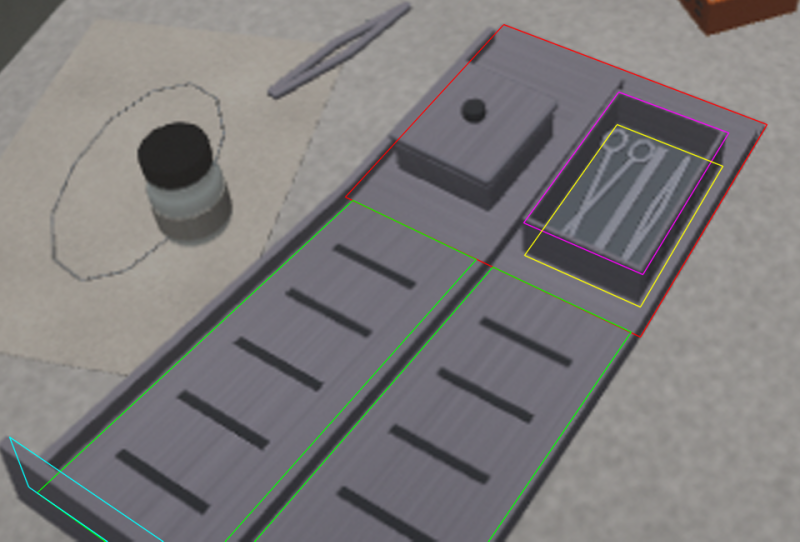

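The fit agrees with both pictures to a few mm. The cassette is in the +y lane, with its rear end at rack x ≈ -148 mm. Next I'll work out the approach, with the jaws partly open across the lane and the tool tilted 8° so it is square to the ramp.

```bash
cat > mv.py <<'E'
from fit import *
from scipy.spatial.transform import Rotation as Ro
p=np.load('rack.npy'); c,s=np.cos(p[2]),np.sin(p[2])
Rr=np.array([[c,-s,0],[s,c,0],[0,0,1]]); 
X=Rr@[np.cos(A),0,np.sin(A)]; N=Rr@[-np.sin(A),0,np.cos(A)]
Rt=[np.c_[k*X,np.cross(-N,k*X),-N] for k in(1,-1)]
def st(): 
    q=ctrl.get_state(); return q,np.array(q['position']),Ro.from_rotvec(q['tool_rot']).as_matrix()
def tcp(x,y,h): # tip over apron (rack x,y, height over apron)
    return W(p,[[x,y,.004+h]])[0]+.014*N
def rel(T,k):
    q,p0,R0=st(); return Ro.from_matrix(R0.T@Rt[k]).as_rotvec().round(4),(R0.T@(T-p0)).round(4)
E
python3 - <<'E'
from mv import *
q,p0,R0=st(); print(R0.round(3))
for k in(0,1): print(k,rel(tcp(-.173,.055,.12),k), tcp(-.173,.055,.12))
E
```

```text
[[ 0.969  0.245 -0.   ]
 [ 0.245 -0.969  0.   ]
 [-0.    -0.    -1.   ]]
0 (array([ 0.0742,  0.1262, -1.062 ]), array([ 0.391 , -0.3821,  0.0987])) [ 0.44467705 -0.16380371  0.13786375]
1 (array([ 0.1451, -0.0853,  2.0739]), array([ 0.391 , -0.3821,  0.0987])) [ 0.44467705 -0.16380371  0.13786375]
```

Call:
{"method": "step_arm", "body": {
  "plan": [
    [[0.008,0.013,-0.107],[0.039,-0.038,0.01],138],
    [[0.015,0.025,-0.212],[0.078,-0.076,0.02],138],
    [[0.022,0.038,-0.319],[0.117,-0.115,0.03],138],
    [[0.03,0.05,-0.425],[0.156,-0.153,0.04],138],
    [[0.037,0.063,-0.531],[0.195,-0.191,0.05],138],
    [[0.044,0.076,-0.637],[0.235,-0.229,0.06],138],
    [[0.052,0.088,-0.743],[0.274,-0.267,0.07],138],
    [[0.06,0.101,-0.85],[0.313,-0.306,0.08],138],
    [[0.067,0.114,-0.956],[0.352,-0.344,0.09],138],
    [[0.074,0.126,-1.062],[0.391,-0.382,0.099],138]
  ],
  "squeeze": 20
}}

```text
time: 1.75
position: [0.4455, -0.1626, 0.1376]
tool_rot: [-2.417, -1.866, -0.169]
ft_force: [0.4, -0.3, -0.5]
grip_width: 0.461
```

Run:
```python
from mv import *
print(rel(tcp(-.173,.055,.12),0),rel(tcp(-.173,.055,.014),0)); q=st()[0]; print(q['time'],q['position'],q['grip_width'],q['joint_positions'].round(2))
snap('top','top1');snap('side','side1')
```

```text
(array([0.0009, 0.0008, 0.0033]), array([-0.0013, -0.0005, -0.0004])) (array([0.0009, 0.0008, 0.0033]), array([-0.016 , -0.0007,  0.1045]))
1.75 [ 0.44553703 -0.1626141   0.13760477] 0.46074597250438615 [ 0.92  0.07 -0.54  1.97 -0.11  1.13  0.18]
```

View pics/top1.png

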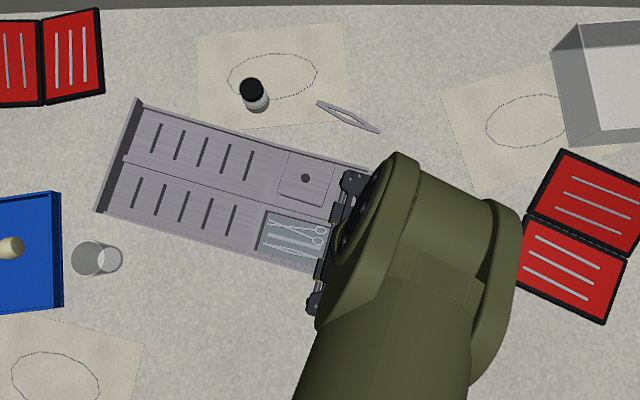

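View pics/side1.png

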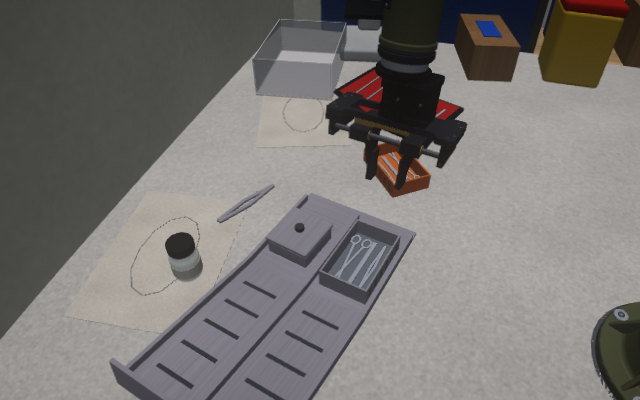

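The gripper is above and behind the cassette, with the fingers across the lane at about (372–405, 175) in the side view. Now I'll lower it behind the rear wall.

Call:
{"method": "step_arm", "body": {
  "plan": [
    [[0,0,0.003],[-0.003,0,0.012],138],
    [[0,0,0.003],[-0.005,0,0.027],138],
    [[0,0,0.003],[-0.007,0,0.042],138],
    [[0,0,0.003],[-0.01,0,0.057],138],
    [[0,0,0.003],[-0.012,-0.001,0.072],138],
    [[0,0,0.003],[-0.014,-0.001,0.085],138],
    [[0,0,0.003],[-0.015,-0.001,0.094],138],
    [[0,0,0.003],[-0.016,-0.001,0.1],138],
    [[0,0,0.003],[-0.016,-0.001,0.104],138],
    [[0,0,0.003],[-0.016,-0.001,0.104],138]
  ]
}}

```text
time: 3.1
position: [0.4435, -0.165, 0.0323]
tool_rot: [-2.422, -1.858, -0.169]
ft_force: [0.2, -0.3, 0.2]
grip_width: 0.457
```

Run:
```python
from mv import *
print(rel(tcp(-.173,.055,.014),0)); q=st()[0]; print(q['time'],q['position'],q['ft_force'])
snap('top','top2');im=snap('side','side2')
cv2.imwrite('pics/side2c.png',cv2.resize(im[120:320,240:480,::-1],None,fx=3,fy=3))
```

```text
(array([ 0.0001,  0.0004, -0.0029]), array([0.0014, 0.0008, 0.0006]))
3.1 [ 0.44350429 -0.16498347  0.03229493] [ 0.17005137 -0.28769884  0.22603596]
```

View pics/side2c.png

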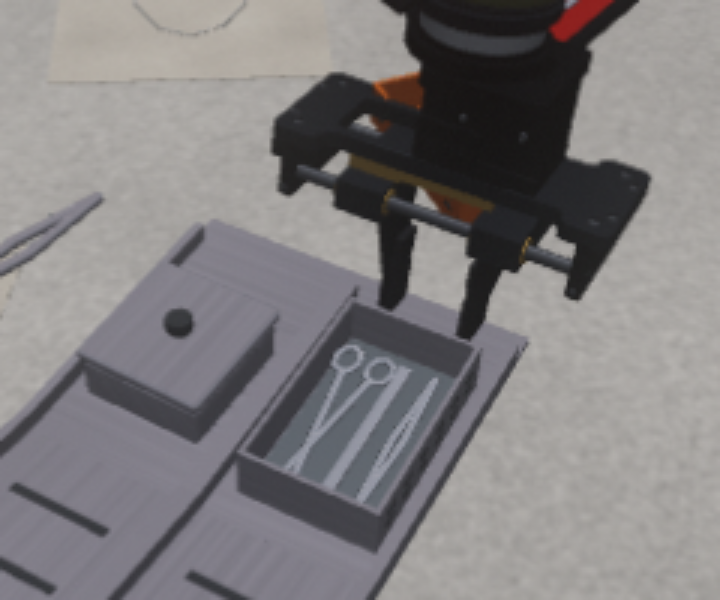

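The fingers are down behind the rear wall, inside the lane. I'll start pushing gently along the level apron.

Call:
{"method": "step_arm", "body": {
  "plan": [
    [[0,0,0],[0.004,0,0.001],138],
    [[0,0,0],[0.008,0.001,0.001],138],
    [[0,0,0],[0.012,0.001,0.002],138],
    [[0,0,0],[0.016,0.001,0.002],138],
    [[0,0,0],[0.02,0.001,0.003],138],
    [[0,0,0],[0.025,0.001,0.0035],138],
    [[0,0,0],[0.031,0.001,0.0045],138],
    [[0,0,0],[0.037,0.001,0.005],138],
    [[0,0,0],[0.043,0.001,0.006],138],
    [[0,0,0],[0.049,0.001,0.007],138]
  ]
}}

```text
time: 4.45
position: [0.4573, -0.1174, 0.0322]
tool_rot: [-2.422, -1.858, -0.168]
ft_force: [-2.0, -2.3, 0.9]
grip_width: 0.458
```

```bash
cat > chk.py <<'E'
import sys
from mv import *
q,p0,R0=st(); tip=p0-.014*N; l=Rr.T@(tip-[p[0],p[1],0]); print('t',q['time'],'tip rack',l.round(4),'F rack',(Rr.T@q['ft_force']).round(2))
xr=l[0]*np.cos(A)+(l[2]-.004)*np.sin(A); print('ramp x,z',xr.round(4),(-l[0]*np.sin(A)+(l[2]-.004)*np.cos(A)).round(4),'rot err',rel(p0,0)[0])
t=sys.argv[1]; im=snap('side','side'+t); cv2.imwrite('pics/side%sc.png'%t,cv2.resize(im[120:400,100:480,::-1],None,fx=2,fy=2))
if len(sys.argv)>2: snap('top','top'+t)
E
python3 chk.py 3
```

```text
t 4.45 tip rack [-0.1249  0.0547  0.0184] F rack [-2.75  1.32  0.88]
ramp x,z -0.1216 0.0316 rot err [ 0.0002  0.0008 -0.003 ]
```

View pics/side3c.png

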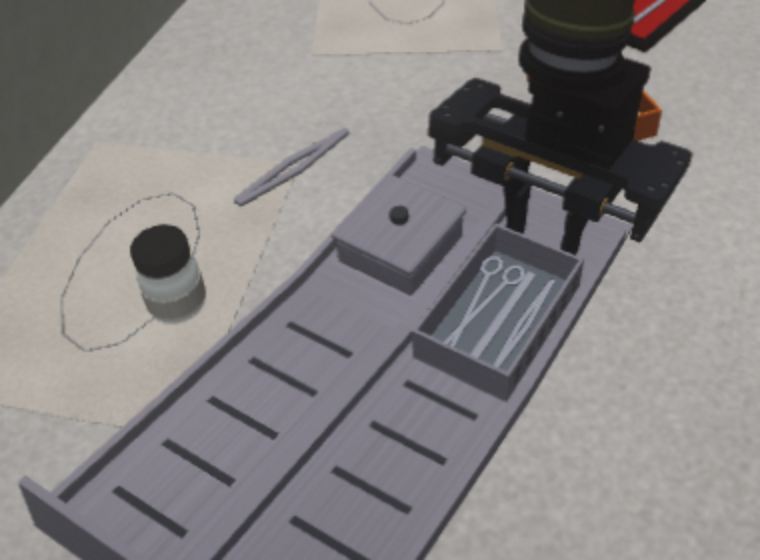

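The cassette slides evenly at about 3 N and stays square in its lane, so I'll continue.

Call:
{"method": "step_arm", "body": {
  "plan": [
    [[0,0,0],[0.008,0,0.001],138],
    [[0,0,0],[0.016,0,0.002],138],
    [[0,0,0],[0.024,0,0.0035],138],
    [[0,0,0],[0.032,0,0.0045],138],
    [[0,0,0],[0.04,0,0.0055],138],
    [[0,0,0],[0.048,0,0.0065],138],
    [[0,0,0],[0.056,0,0.008],138],
    [[0,0,0],[0.064,0,0.009],138],
    [[0,0,0],[0.072,0,0.01],138],
    [[0,0,0],[0.08,0,0.011],138]
  ]
}}

```text
time: 5.75
position: [0.4781, -0.0387, 0.0322]
tool_rot: [-2.421, -1.857, -0.168]
ft_force: [-0.6, -1.2, 0.0]
grip_width: 0.464
```

```bash
python3 chk.py 4
```

```text
t 5.75 tip rack [-0.0435  0.0548  0.0184] F rack [-1.29  0.32  0.03]
ramp x,z -0.0411 0.0203 rot err [-0.0004  0.     -0.003 ]
```

View pics/side4c.png

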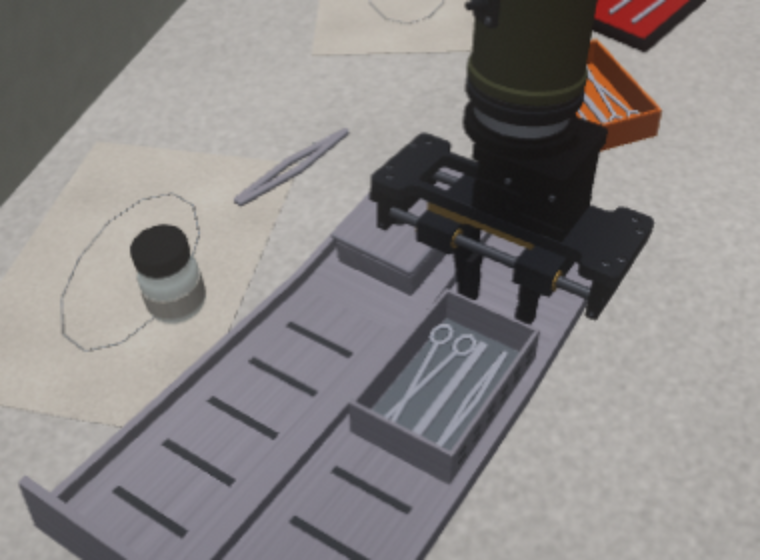

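Call:
{"method": "step_arm", "body": {
  "plan": [
    [[0,0,0],[0.008,0,0.001],138],
    [[0,0,0],[0.016,0,0.002],138],
    [[0,0,0],[0.024,0,0.003],138],
    [[0,0,0],[0.032,0,0.003],138],
    [[0,0,0],[0.04,0,0.003],138],
    [[0,0,0],[0.048,0,0.003],138],
    [[0,0,0],[0.056,0,0.003],138],
    [[0,0,0],[0.064,0,0.003],138],
    [[0,0,0],[0.072,0,0.003],138],
    [[0,0,0],[0.08,0,0.003],138]
  ]
}}

```text
time: 7.05
position: [0.4989, 0.0379, 0.0406]
tool_rot: [-2.422, -1.857, -0.169]
ft_force: [-0.2, -1.5, -0.5]
grip_width: 0.456
```

```bash
python3 chk.py 5
```

```text
t 7.05 tip rack [0.0359 0.0543 0.0268] F rack [-1.46 -0.18 -0.47]
ramp x,z 0.0387 0.0175 rot err [ 0.0001  0.0004 -0.0031]
```

View pics/side5c.png

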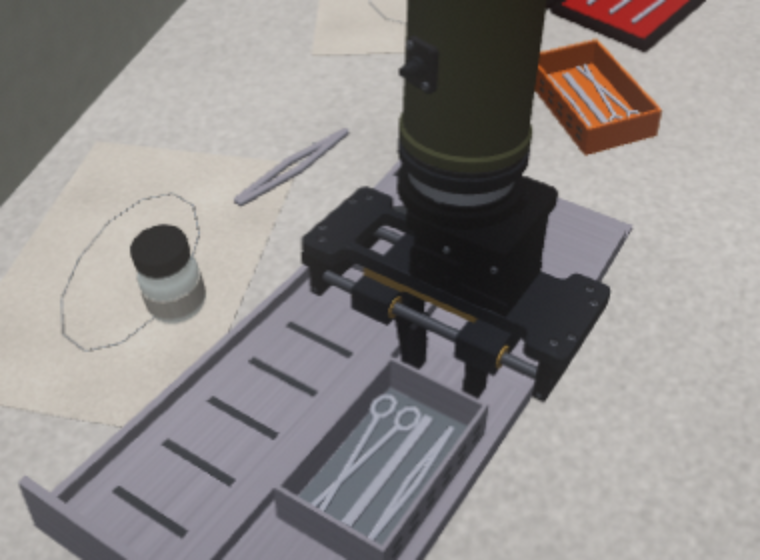

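Call:
{"method": "step_arm", "body": {
  "plan": [
    [[0,0,0],[0.008,0,0],138],
    [[0,0,0],[0.016,0,0],138],
    [[0,0,0],[0.024,0,0],138],
    [[0,0,0],[0.032,0,0],138],
    [[0,0,0],[0.04,0,0],138],
    [[0,0,0],[0.048,0,0],138],
    [[0,0,0],[0.055,0,0],138],
    [[0,0,0],[0.061,0,0],138],
    [[0,0,0],[0.066,0,0],138],
    [[0,0,0],[0.069,0,0],138]
  ]
}}

```text
time: 8.35
position: [0.5166, 0.1035, 0.0502]
tool_rot: [-2.422, -1.858, -0.168]
ft_force: [-1.6, -4.9, 4.0]
grip_width: 0.461
```

```bash
python3 chk.py 6 t
```

```text
t 8.35 tip rack [0.1038 0.0539 0.0364] F rack [-5.18  0.29  4.03]
ramp x,z 0.1073 0.0176 rot err [ 0.0002  0.0007 -0.0029]
```

View pics/side6c.png

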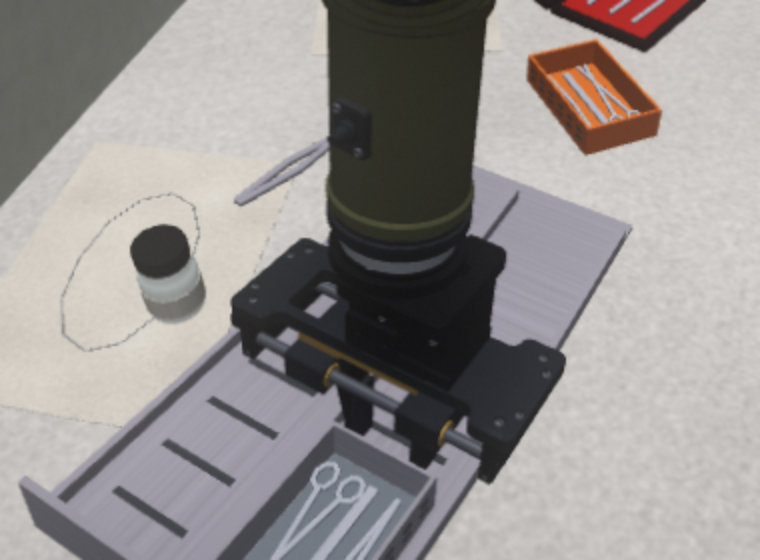

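View pics/top6.png

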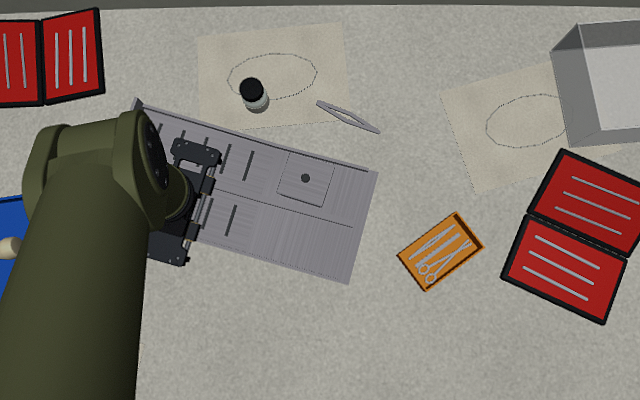

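About 12 mm should remain by the estimate. I'll creep forward and watch the force.

Call:
{"method": "step_arm", "body": {
  "plan": [
    [[0,0,0],[0.001,0,0],138],
    [[0,0,0],[0.002,0,0],138],
    [[0,0,0],[0.003,0,0],138],
    [[0,0,0],[0.004,0,0],138],
    [[0,0,0],[0.005,0,0],138],
    [[0,0,0],[0.006,0,0],138],
    [[0,0,0],[0.007,0,0],138],
    [[0,0,0],[0.008,0,0],138],
    [[0,0,0],[0.008,0,0],138],
    [[0,0,0],[0.008,0,0],138]
  ]
}}

```text
time: 9.7
position: [0.5186, 0.1106, 0.0512]
tool_rot: [-2.422, -1.857, -0.168]
ft_force: [-1.0, -4.4, 2.6]
grip_width: 0.46
```

```bash
python3 chk.py 7
```

```text
t 9.7 tip rack [0.1112 0.0539 0.0373] F rack [-4.49 -0.16  2.57]
ramp x,z 0.1148 0.0175 rot err [ 0.0001  0.0008 -0.0036]
```

Still sliding at a steady force of about 4.5 N, so there is no stop contact yet.

Call:
{"method": "step_arm", "body": {
  "plan": [
    [[0,0,0],[0.0005,0,0],138],
    [[0,0,0],[0.001,0,0],138],
    [[0,0,0],[0.0015,0,0],138],
    [[0,0,0],[0.002,0,0],138],
    [[0,0,0],[0.0025,0,0],138],
    [[0,0,0],[0.003,0,0],138],
    [[0,0,0],[0.0035,0,0],138],
    [[0,0,0],[0.004,0,0],138],
    [[0,0,0],[0.004,0,0],138],
    [[0,0,0],[0.004,0,0],138]
  ]
}}

```text
time: 11.0
position: [0.5196, 0.1144, 0.0517]
tool_rot: [-2.422, -1.857, -0.168]
ft_force: [-1.4, -5.0, 3.1]
grip_width: 0.461
```

```bash
python3 chk.py 8
```

```text
t 11.0 tip rack [0.1151 0.0539 0.0379] F rack [-5.21  0.04  3.06]
ramp x,z 0.1187 0.0175 rot err [ 0.      0.001  -0.0035]
```

Call:
{"method": "step_arm", "body": {
  "plan": [
    [[0,0,0],[0.0005,0,0],138],
    [[0,0,0],[0.001,0,0],138],
    [[0,0,0],[0.0015,0,0],138],
    [[0,0,0],[0.002,0,0],138],
    [[0,0,0],[0.0025,0,0],138],
    [[0,0,0],[0.003,0,0],138],
    [[0,0,0],[0.003,0,0],138],
    [[0,0,0],[0.003,0,0],138],
    [[0,0,0],[0.003,0,0],138],
    [[0,0,0],[0.003,0,0],138]
  ]
}}

```text
time: 12.3
position: [0.5198, 0.1151, 0.0518]
tool_rot: [-2.424, -1.857, -0.163]
ft_force: [-2.9, -9.2, 4.4]
grip_width: 0.46
```

```bash
python3 chk.py 9
```

```text
t 12.3 tip rack [0.1158 0.0539 0.038 ] F rack [-9.6   0.49  4.42]
ramp x,z 0.1194 0.0175 rot err [-0.0007  0.0042 -0.0044]
```

The force has jumped and the tool stalled, moving 0.7 mm of the 3 mm commanded. That is stop contact, so I'll press 3 mm more to confirm.

Call:
{"method": "step_arm", "body": {
  "plan": [
    [[0,0,0],[0.0005,0,0],138],
    [[0,0,0],[0.001,0,0],138],
    [[0,0,0],[0.0015,0,0],138],
    [[0,0,0],[0.002,0,0],138],
    [[0,0,0],[0.0025,0,0],138],
    [[0,0,0],[0.003,0,0],138],
    [[0,0,0],[0.003,0,0],138],
    [[0,0,0],[0.003,0,0],138],
    [[0,0,0],[0.003,0,0],138],
    [[0,0,0],[0.003,0,0],138]
  ]
}}

```text
time: 13.6
position: [0.5198, 0.1152, 0.0518]
tool_rot: [-2.427, -1.857, -0.157]
ft_force: [-4.5, -14.9, 7.4]
grip_width: 0.459
```

```bash
python3 chk.py 10
```

```text
t 13.6 tip rack [0.116  0.0539 0.0379] F rack [-15.54   0.51   7.41]
ramp x,z 0.1195 0.0175 rot err [-0.0019  0.0083 -0.0056]
```

It is firmly against the stop: zero motion, with force rising to 15 N. I'll back straight off, then lift.

Call:
{"method": "step_arm", "body": {
  "plan": [
    [[0,0,0],[-0.003,0,0],138],
    [[0,0,0],[-0.006,0,0],138],
    [[0,0,0],[-0.009,0,0],138],
    [[0,0,0],[-0.014,0,0],138],
    [[0,0,0],[-0.022,0,0],138],
    [[0,0,0],[-0.032,0,0],138],
    [[0,0,0],[-0.04,0,0],138],
    [[0,0,0],[-0.045,0,-0.01],138],
    [[0,0,0],[-0.045,0,-0.035],138],
    [[0,0,0],[-0.045,0,-0.065],138]
  ]
}}

```text
time: 14.9
position: [0.5069, 0.0687, 0.1117]
tool_rot: [-2.421, -1.857, -0.168]
ft_force: [-0.4, 0.1, -0.3]
grip_width: 0.453
```

Call:
{"method": "step_arm", "body": {
  "plan": [
    [[0,0,0],[-0.02,0,-0.03],138],
    [[0,0,0],[-0.05,0,-0.06],138],
    [[0,0,0],[-0.09,0,-0.09],138],
    [[0,0,0],[-0.13,0,-0.11],138],
    [[0,0,0],[-0.17,0,-0.12],138],
    [[0,0,0],[-0.21,0,-0.13],138],
    [[0,0,0],[-0.25,0,-0.13],138],
    [[0,0,0],[-0.29,0,-0.13],138],
    [[0,0,0],[-0.32,0,-0.13],138],
    [[0,0,0],[-0.33,0,-0.13],138]
  ]
}}

```text
time: 16.15
position: [0.4172, -0.2659, 0.194]
tool_rot: [-2.425, -1.854, -0.169]
ft_force: [-0.5, 1.1, -0.9]
grip_width: 0.457
```

```bash
python3 chk.py 11 t
python3 - <<'E'
import cv2; im=cv2.imread('pics/top11.png'); cv2.imwrite('pics/top11c.png',cv2.resize(im[85:295,85:390],None,fx=2.6,fy=2.6,interpolation=cv2.INTER_CUBIC))
E
```

```text
t 16.15 tip rack [-0.2787  0.0554  0.1801] F rack [ 0.97  0.8  -0.85]
ramp x,z -0.2515 0.2132 rot err [ 0.0009  0.0004 -0.0058]
```

View pics/top11c.png

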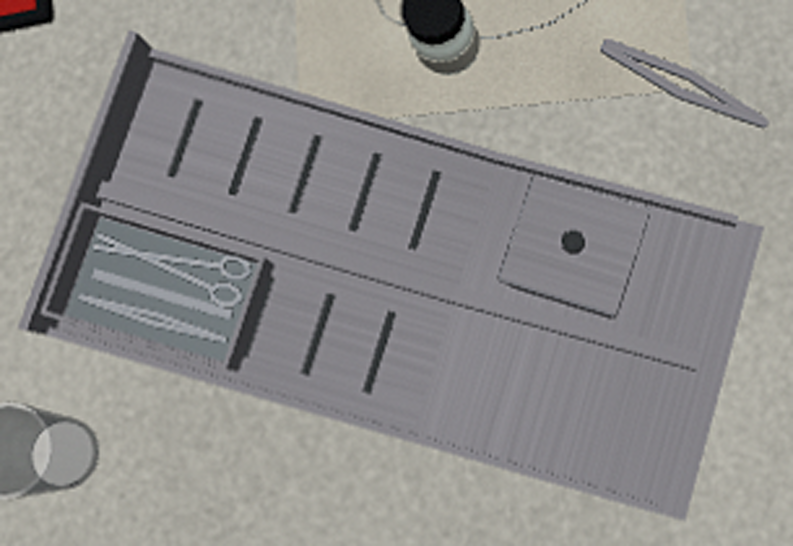

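View pics/side11.png

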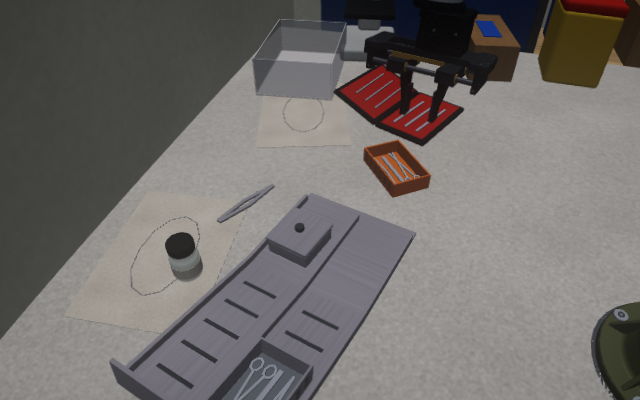

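The cassette now sits at the top of its lane and the tin is unmoved. I'll overlay the expected rim outline to check for a residual gap.

Run:
```python
from fit import *
p=np.load('rack.npy'); im=cv2.imread('pics/top11.png'); S=6
im=cv2.resize(im,None,fx=S,fy=S,interpolation=cv2.INTER_CUBIC)
def L(P,col):
    P=np.round((proj('top',W(p,ramp(P)))+.5)*S).astype(int); cv2.polylines(im,[P.reshape(-1,1,2)],True,col,1,cv2.LINE_AA)
L([[.26,.014,.032],[.26,.094,.032],[.13,.094,.032],[.13,.014,.032]],(255,0,255))
L([[.255,.014,.032],[.255,.094,.032]],(0,255,255))
L([[.26,-.108,.042],[.26,.108,.042]],(255,255,0))
cv2.imwrite('pics/fin.png',im[145*S:235*S,88*S:208*S])
```

```text
(no output)
```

View pics/fin.png

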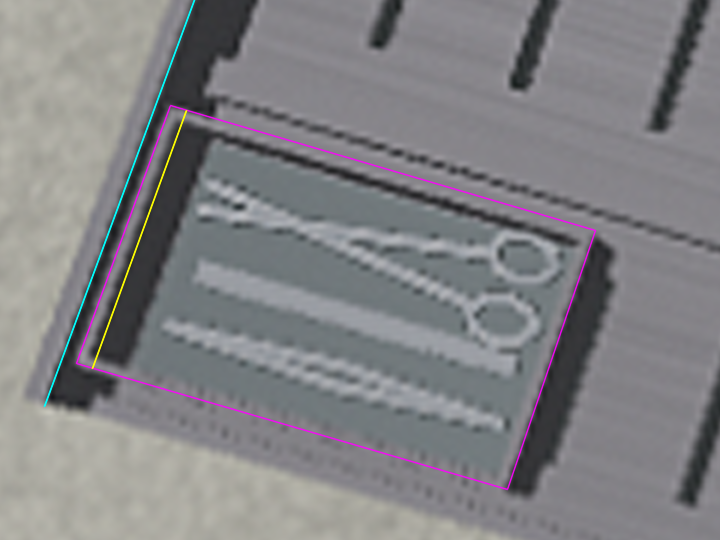

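The visible rim lies on the at-stop outline, to about 1 mm, which is within calibration. Handing in.

```bash
python3 -c "
from bench import ctrl
print(ctrl.get_state()['time']); print(ctrl.close_job())"
```

```text
16.25
the job is handed in; nothing more can be done
None
```

I pushed the steel cassette from the apron straight up its lane until its leading end met the stop, then backed off, lifted clear and handed in at 16.25 s. It was pushed on its rear wall with the half-open fingers, never gripped or lifted.

- **Stop contact:** at the end the tool stalled while the push force rose from about 5 N to 15.5 N.
- **Last pictures:** with the arm clear, the rim lies on the expected at-stop outline to about 1 mm, which is within calibration, and it is square in the lane. The tin and the orange look-alike are where they were.
- **Checks:** none failed or disagreed. The highest wrist force I read was about 17 N, and those readings came only at the end of each move.

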